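Lock the cat-treat drawer with its slanting pin

TASK

Push the drawer under the feeding tray fully shut so that the cat cannot raid it, then take the red-handled locking pin out of its rest block and thread it down the slanting line of holes at the drawer front - upper bush, orange catch plate on the drawer, lower eye - until its tapered collar sits fully home in the flared bush. Let go of the pin there, and leave the bowl, canister and scoop where they are.

Things in the scene. Friction and masses are not known exactly. Their poses are not given: they have to be found in the camera images.
- bracket: Dark steel lock bracket on the tray: two lugs before the drawer front. Faces away from the robot. Origin: middle of the line of holes, 60 mm above the plank. z: up the hole line, out of the flared end, 35 degrees from vertical, leaning to the robot's left; y: level, the way the drawer opens; x: across the drawer front. Lugs reach 16 mm past the line in y, 17 mm each way in x; the drawer front lies 22 mm behind it.
- bush_mouth (a point): Centre of the mouth of the flared steel bush on the upper lug, on the hole line 58.5 mm up the bracket's z. Inside diameter 29 mm (outside 35) here, narrowing to 20 mm at 42.5 mm up; the upper lug, 5 mm thick with a 20 mm hole, is centred 40 mm up.
- catch_home (a point): Bracket point (its origin) where the hole of the drawer's orange catch plate (5 mm thick, 14.5 mm hole) comes when the drawer is shut. The plate itself floats up to 6 mm either way along the bracket's x against about 1 N of friction; where it stands is not reported, so the pin's tip may land on the plate and must be eased about by feel, within the play of the bush, until it drops in.
- eye (a point): Centre of the 18 mm hole in the lower lug, 5 mm thick, 40 mm down the bracket's z.
- tray: Fixed beige resin tray, 200 x 200 mm, rim 102 mm above the plank; origin under its centre. The drawer front faces its +y; the bracket's origin is 122 mm along +y from here.
- drawer (a joint): How far the drawer stands open, in m: 0 shut against its stop (all three holes in line), up to 0.08; it slides along the bracket's y with about 2 N of friction and stays where it is left.
- tab_face (a point): Centre of the outer face of the steel pull tab on the drawer front, where a push closes the drawer: 115 mm above the plank. The tab is an upright plate 40 mm wide, 8 mm thick, from 59 to 135 mm above the plank, standing 20 mm clear of the drawer front; this face looks along the bracket's +y.
- pin_grip (a point): Middle of the pin's red round handle (22 mm diameter, 45 mm long); z runs along the pin from tip to handle. Steel shaft 12 mm diameter, ending 137.5 mm below in a blunt tip tapering to 9 mm over the last 2 mm. Tapered collar (27 down to 19 mm diameter) 22.5 to 37 mm below. With the collar home this point lies 78 mm up the bracket's z. About 0.11 kg; starts in the rest block, leaning up to 2 degrees.
- pin_tip (a point): Centre of the pin's tip; with the pin home it lies at -59.5 mm on the bracket's z.
- rest: Beige rest block, fixed, 90 x 90 x 50 mm, origin under its centre; the pin stands in its 15 mm central hole, 45 mm deep.
- pin: The same locking pin; origin at its tip, z towards the handle.
- bowl: White ceramic cat food bowl on the tray, 116 mm diameter, 45 mm high, origin under its centre. Leave alone.
- canister: Lidded aluminium canister, 88 mm diameter, 135 mm high, origin under its centre. Leave alone.
- scoop: Yellow plastic scoop lying on the plank, 170 mm long, 35 mm high, origin under its cup. Leave alone.
Things that resemble listed ones, but are neither listed nor needed, are in the scene too. What is shaped like the pin but blue or turquoise is not meant.

How it is judged:
By the outcome, as a careful person would: the job done as asked, in the order asked, and still so for the second after the job is handed in, with the robot touching nothing.
It also fails if it takes over 64 s, if anything falls off the work surface, if the arm or the gripper's body presses on something with over 40 N, if the wrist force passes 120 N, or if a joint passes its speed limit or range.

ROBOT

A 6-joint arm with a two-finger parallel gripper is mounted at the origin on the work surface. World frame = base frame: x ahead of the robot, y to its left, z up, the work surface at z = 0. Lengths are in m, angles in rad, forces in N, time in s.
With the tool pointing down it reaches from about 0.3 to 0.875 m from the base axis. Payload 6.4 kg.
Tool frame: the origin (TCP) lies between the finger pads; the fingertips stand ctrl.tip_extent ahead of it and the grasp point (between the pads) is the TCP (ctrl.tip_extent is the distance from the TCP to the fingertips, in m); z points along the fingers, y is the line along which they close (so a half turn about z gives the same grasp; the last joint's range is limited). The gripper opens to 85 mm and grips with 20 to 120 N. Pads are 22 mm wide; open, the fingers measure 114 mm over their backs; the gripper's body (76 mm by 85 mm) begins 54 mm behind the grasp point. The pads swing forward as they close: fully open they stand 13 mm farther back than shut.
Start: joints at [0.929, 0.181, 1.607, -0, 1.354, -0.206], TCP at [0.243, 0.521, 0.218] pointing down, gripper open.
Joint ranges: [-2.99, 2.99], [-0.89, 2.07], [0.3, 2.58], [-1.14, 4.28], [0, 2.63], [-3.12, 3.12]. Speed limits (rad/s): [2.57, 2.57, 3.01, 3.14, 3.14, 3.14].

INTERFACE

Orientations are given as a unit quaternion [w, x, y, z].
In Python, from bench import ctrl gives the robot as it stands.
- The arm moves only by the tool send_rows, never from a script. Its arguments are lists of equal length, an entry for each row: "dr": the turn, a rotation vector about the tool's x, y, z in units of 6 degrees (1.0 is 6 degrees), a list of three; "xyz": the shift along the tool's x, y, z in cm, a list of three; "jaw": the opening in per cent of the stroke, from 0 (shut) to 100 (fully open). In form: {"dr": [[wx, wy, wz], ...], "xyz": [[dx, dy, dz], ...], "jaw": [jaw, ...]}. A call has exactly 8 rows; each row is the pose to reach, as a shift and turn from the pose commanded when the call began, along the tool's axes at that moment; what a row does not reach only later rows make up. A row lasts 1/8 s, in which the tool goes at most 62.5 mm and 10.7 degrees, less where a joint would pass 70% of its speed; a pose out of reach is approached as far as the arm can. A call with a gripper value outside its range is refused whole. The fingers move at their own pace and stop on an object; the grip force is fixed at half the most. Time passes only in rows, so rows that repeat a pose let the fingers close, or fill a call up. It gives the time, the measured TCP pose, the force, the opening and the grip force at its end, in the units of the state.
- ctrl.get_obs(): the state, without advancing time (a new reading comes with each control period).
- ctrl.camera(name): name is "scene" or "top"; returns the picture (384x512x3 uint8, red, green, blue); there is no depth.
- ctrl.calibration(name): a dict with "camera_matrix" (3x3 intrinsics, pixels), "world_from_camera" (4x4, takes a point from camera to world coordinates). Camera axes: x right, y up, looking along -z (the intrinsics and any distortion apply to the point x, -y, -z); pixel columns grow to the right and rows downward; lengths in m; the calibration is good to about 2 mm. A picture is of the moment at which its call begins. calibration takes no time and is no camera call.
- ctrl.hand_in(): hands the job in; it is judged then, once.
The state is a dict: "time_s": time; "q": joint angles; "dq": joint speeds; "joint_efforts": joint torques, N m; "eef_pos": TCP position; "eef_rot": TCP orientation; "wrist_force": force on the tool from outside, world axes, zero at the start; "torque": the same for the moment, N m; "opening": opening from 0.0 (shut) to 1.0 (fully open); "grasp_force": force on a finger pad.
Only numpy, scipy, OpenCV 4.12 (cv2) and the standard library are available. Lean on these libraries where they do the work, as an engineer would, in place of code of your own. Each camera call takes 0.05 s, during which the arm holds its last target. There are 200 camera calls.

## Working session

There is one attempt and no reset: what is moved stays moved. The work goes in short steps, Python scripts to look and compute and a tool call to move; the robot and the scene stay as the last step left them, time stands still between calls to the robot, and variables do not carry over. Pictures are saved under pics/ and viewed, at most 10 in all, crops included, and the job is handed in when it is done.

Besides the shell and the picture viewer there is one more tool, called after "Emit:" as a command line: name --argument value ..., lists and objects as JSON in quotes. send_rows: Moves the arm, as the interface text tells. Its arguments: {"type":"object","properties":{"dr":{"type":"array","items":{"type":"array","items":{"type":"number"}}},"xyz":{"type":"array","items":{"type":"array","items":{"type":"number"}}},"jaw":{"type":"array","items":{"type":"number"}}},"required":["dr","xyz","jaw"]}

```bash
ls; mkdir -p pics; python3 - <<'E'
from bench import ctrl
import cv2,numpy as np
np.set_printoptions(precision=4,suppress=True)
for n in("scene","top"):
    im=ctrl.camera(n); cv2.imwrite(f"pics/{n}0.png",cv2.resize(im[:,:,::-1],(800,600),interpolation=cv2.INTER_CUBIC)); np.save(f"pics/{n}0.npy",im)
    c=ctrl.calibration(n); print(n,{k:np.array(v) if not isinstance(v,str) else v for k,v in c.items()})
o=ctrl.get_obs(); print(o, ctrl.tip_extent)
E
```

```text
pics
scene {'camera_matrix': array([[431.1212,   0.    , 260.1978],
       [  0.    , 431.1212, 188.4936],
       [  0.    ,   0.    ,   1.    ]]), 'world_from_camera': array([[ 0.6604, -0.629 ,  0.4101,  0.9452],
       [ 0.7509,  0.5493, -0.3665, -0.3494],
       [ 0.0053,  0.55  ,  0.8351,  0.8622],
       [ 0.    ,  0.    ,  0.    ,  1.    ]])}
top {'camera_matrix': array([[407.0471,   0.    , 257.0733],
       [  0.    , 407.0471, 198.6607],
       [  0.    ,   0.    ,   1.    ]]), 'world_from_camera': array([[ 0.0303,  0.9965, -0.0776,  0.4851],
       [-0.9987,  0.0334,  0.0388,  0.0041],
       [ 0.0413,  0.0764,  0.9962,  1.025 ],
       [ 0.    ,  0.    ,  0.    ,  1.    ]])}
{'time_s': 0.1, 'q': array([ 0.9287,  0.1815,  1.6079,  0.    ,  1.3538, -0.2063]), 'dq': array([ 0.0011, -0.0023, -0.0018,  0.0003, -0.0005, -0.0004]), 'joint_efforts': array([  0.0003, -44.588 , -35.2236,  -0.0002,   0.0042,  -0.    ]), 'eef_pos': array([0.2424, 0.5208, 0.2174]), 'eef_rot': array([-0.0003,  0.2162,  0.9763, -0.0007]), 'wrist_force': array([ 0.4686,  0.2623, -0.7017]), 'torque': array([0.0043, 0.0302, 0.0041]), 'grasp_force': 0.0, 'opening': 1.002319156901433} 0.019
```

View pics/scene0.png

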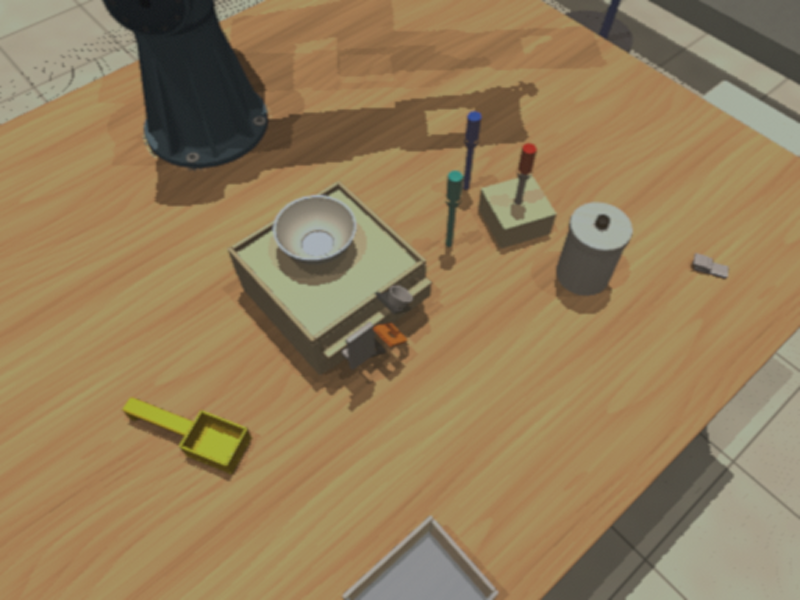

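View pics/top0.png

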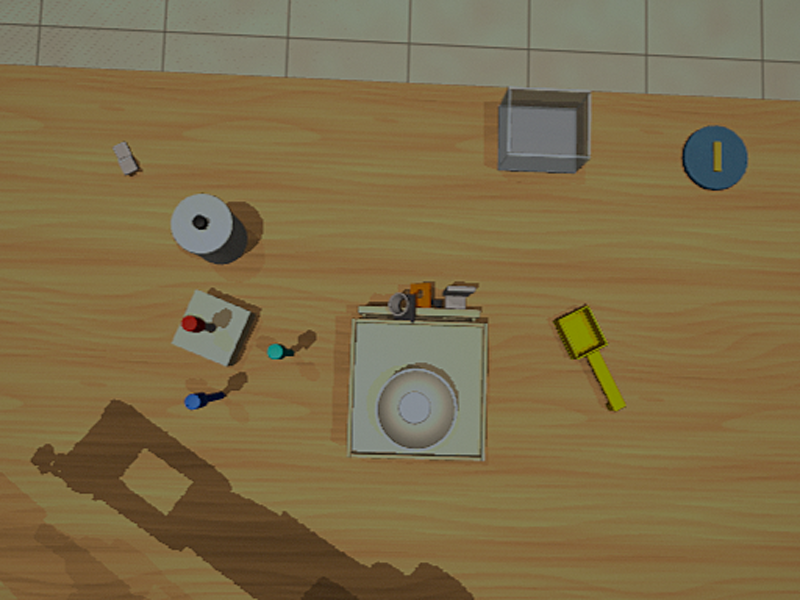

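Scene view: red pin handle (527,160) stands in the rest block; the blue one (473,130) and the teal one (455,190) are decoys. Top view: red handle (192,324), bush ring (401,304), orange catch (423,294), tab (459,293). I'll confirm these in one enlarged crop and measure.

```bash
cat > h.py <<'E'
import numpy as np,cv2
from bench import ctrl
np.set_printoptions(precision=4,suppress=True)
def ray(n,uv):
    c=ctrl.calibration(n);K=np.array(c["camera_matrix"]);T=np.array(c["world_from_camera"])
    d=np.linalg.solve(K,[uv[0],uv[1],1]);d=T[:3,:3]@(d*[1,-1,-1]);return T[:3,3],d/np.linalg.norm(d)
def plane(n,uv,z):
    o,d=ray(n,uv);return o+d*(z-o[2])/d[2]
def tri(a,b):
    o1,d1=ray("scene",a);o2,d2=ray("top",b)
    A=np.stack([d1,-d2],1);s=np.linalg.lstsq(A,o2-o1,rcond=None)[0]
    p,q=o1+s[0]*d1,o2+s[1]*d2;return (p+q)/2,np.linalg.norm(p-q)
def proj(n,p):
    c=ctrl.calibration(n);K=np.array(c["camera_matrix"]);T=np.array(c["world_from_camera"])
    x=T[:3,:3].T@(np.array(p)-T[:3,3]);v=K@(x*[1,-1,-1]);return v[:2]/v[2]
def blobs(im,lo,hi,amin=15):
    m=cv2.inRange(cv2.cvtColor(im,cv2.COLOR_RGB2HSV),lo,hi)
    n,l,s,c=cv2.connectedComponentsWithStats(m)
    return m,[(s[i],c[i]) for i in range(1,n) if s[i,4]>=amin]
E
python3 - <<'E'
from h import *
a=np.load("pics/scene0.npy");b=np.load("pics/top0.npy")
for n,im in(("scene",a),("top",b)):
    for lo,hi,k in(((0,150,60),(5,255,255),"red"),((172,150,60),(180,255,255),"red2"),((6,200,90),(13,255,255),"orange")):
        m,B=blobs(im,lo,hi)
        for s,c in B:
            print(n,k,s,c)
            if k[:3]=="red":
                ys,xs=np.nonzero(m[s[1]:s[1]+s[3],s[0]:s[0]+s[2]]);
                r=cv2.minAreaRect(np.stack([xs+s[0],ys+s[1]],1).astype(np.float32));print(r)
A=cv2.resize(a[80:240,195:365,::-1],(425,400),interpolation=cv2.INTER_CUBIC)
B=cv2.resize(b[170:220,215:315,::-1],(800,400),interpolation=cv2.INTER_CUBIC)
A2=cv2.resize(b[170:250,105:165,::-1],(300,400),interpolation=cv2.INTER_CUBIC)
C=np.zeros((600,800,3),np.uint8);C[:400,:425]=A;C[:280,430:790]=cv2.resize(A2,(360,480))[100:380];
C[400:600]=cv2.resize(B,(800,400))[100:300]
cv2.imwrite("pics/crop1.png",C)
E
```

```text
scene red [335  92   8   7  43] [338.2558  95.0233]
((338.5, 95.0), (6.0, 7.0), 90.0)
top red [116 202  10  10  77] [120.8571 206.5455]
((120.5, 206.5), (9.0, 9.0), 90.0)
```

View pics/crop1.png

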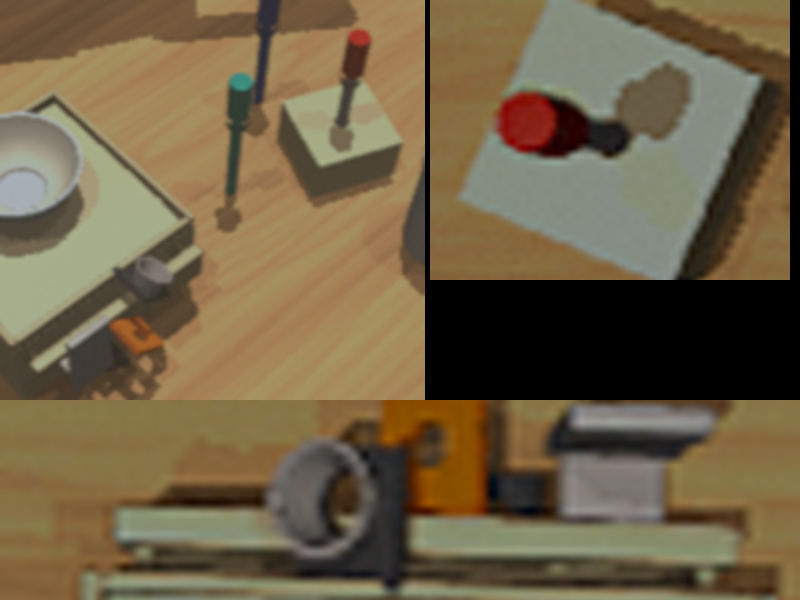

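The crop confirms it: the red-handled pin in the beige rest block is the one meant (the blue and teal ones stand directly on the plank). Bush ring centre is about (255.3,195) in top px and (256.2,188.8) in scene px; catch hole is about (269,188) top.

```bash
python3 - <<'E'
from h import *
print("handletop",tri((338.3,95.0),(120.9,206.5)), plane("top",(120.9,206.5),.165),plane("scene",(338.3,95),.165))
print("mouth",tri((256.2,188.8),(255.3,195)),plane("top",(255.3,195),.1079),plane("scene",(256.2,188.8),.1079))
print("catch",plane("top",(269,187.9),.0625))
b=np.load("pics/top0.npy")
s=.64
for u in((352,321),(487,321),(485,460),(349,457)): print("tray",plane("top",(u[0]*s,u[1]*s),.102))
print("tabtop",[plane("top",(215+x/8,170+(y-300)/8),.135) for x,y in((572,413),(718,413))])
# rest block top face
m,B=blobs(b[175:240,105:170],(15,10,95),(60,95,255),200)
hsv=cv2.cvtColor(b,cv2.COLOR_RGB2HSV);print("hsv rest",hsv[200,140],hsv[190,130],"wood",hsv[245,150],"tray",hsv[215,300])
for u in((558,0),(760,78),(668,280),(460,200)):
    print("rest",plane("top",(105+(u[0]-430)/6,170+(u[1]+100)/6),.05))
E
```

```text
handletop (array([0.5273, 0.2563, 0.1639]), np.float64(0.0034194766551066866)) [0.5261 0.2546 0.165 ] [0.5289 0.2569 0.165 ]
mouth (array([ 0.5666, -0.0256,  0.1043]), np.float64(0.004907237887771403)) [ 0.5647 -0.0274  0.1079] [ 0.5698 -0.0252  0.1079]
catch [ 0.5867 -0.061   0.0625]
tray [0.5392 0.0397 0.102 ]
tray [ 0.5457 -0.1572  0.102 ]
tray [ 0.3453 -0.1583  0.102 ]
tray [0.3448 0.0369 0.102 ]
tabtop [array([ 0.5888, -0.0946,  0.135 ]), array([ 0.5902, -0.1351,  0.135 ])]
hsv rest [ 20  77 106] [ 45  29 142] wood [ 16 144  94] tray [ 40  39 144]
rest [0.5792 0.278  0.05  ]
rest [0.5509 0.1972 0.05  ]
rest [0.4701 0.2292 0.05  ]
rest [0.4989 0.3117 0.05  ]
```

Emit:
send_rows --dr '[[0, 0, -1], [0, 0, -2], [0, 0, -3], [0, 0, -4.17], [0, 0, -4.17], [0, 0, -4.17], [0, 0, -4.17], [0, 0, -4.17]]' --xyz '[[-5, -3.2, 0], [-10, -6.4, 0], [-15, -9.6, 0], [-20, -12.8, 0], [-25, -16, 0], [-30, -19.2, 0], [-35, -22.4, 0], [-40, -25.6, 0]]' --jaw '[0, 0, 0, 0, 0, 0, 0, 0]'

```text
time_s: 1.1
eef_pos: [0.4978, 0.1186, 0.218]
eef_rot: [-0.0, -0.0, 1.0, 0.0]
wrist_force: [0.7, 0.6, -0.7]
opening: -0.001
grasp_force: 0.0
```

Emit:
send_rows --dr '[[0, 0, 0], [0, 0, 0], [0, 0, 0], [0, 0, 0], [0, 0, 0], [0, 0, 0], [0, 0, 0], [0, 0, 0]]' --xyz '[[-3, -4.7, 0], [-6, -9.4, 0], [-9, -14.1, 0], [-12, -18.8, 0], [-14.7, -23.4, 0], [-14.7, -23.4, 4], [-14.7, -23.4, 8], [-14.7, -23.4, 10.3]]' --jaw '[0, 0, 0, 0, 0, 0, 0, 0]'

```text
time_s: 2.1
eef_pos: [0.6427, -0.1132, 0.1117]
eef_rot: [-0.002, -0.0, 1.0, 0.001]
wrist_force: [0.4, 0.4, 0.5]
opening: 0.001
grasp_force: 0.0
```

Emit:
send_rows --dr '[[0, 0, 0], [0, 0, 0], [0, 0, 0], [0, 0, 0], [0, 0, 0], [0, 0, 0], [0, 0, 0], [0, 0, 0]]' --xyz '[[1.5, 0, 0], [3, 0, 0], [3.5, 0, 0], [4, 0, 0], [4.4, 0, 0], [4.8, 0, 0], [5.2, 0, 0], [5.5, 0, 0]]' --jaw '[0, 0, 0, 0, 0, 0, 0, 0]'

```text
time_s: 3.1
eef_pos: [0.5894, -0.1135, 0.1153]
eef_rot: [0.0, -0.0, 1.0, -0.0]
wrist_force: [1.9, 0.6, -0.7]
opening: -0.002
grasp_force: 1.0
```

Touching and moving at ~2 N. Continue slowly to the stop.

Emit:
send_rows --dr '[[0, 0, 0], [0, 0, 0], [0, 0, 0], [0, 0, 0], [0, 0, 0], [0, 0, 0], [0, 0, 0], [0, 0, 0]]' --xyz '[[0.2, 0, 0], [0.4, 0, 0], [0.6, 0, 0], [0.8, 0, 0], [0.95, 0, 0], [1.1, 0, 0], [1.2, 0, 0], [1.2, 0, 0]]' --jaw '[0, 0, 0, 0, 0, 0, 0, 0]'

```text
time_s: 4.1
eef_pos: [0.5842, -0.1137, 0.1159]
eef_rot: [0.008, -0.0, 1.0, -0.001]
wrist_force: [29.4, 1.6, -17.6]
opening: -0.001
grasp_force: 14.2
```

Emit:
send_rows --dr '[[0, 0, 0], [0, 0, 0], [0, 0, 0], [0, 0, 0], [0, 0, 0], [0, 0, 0], [0, 0, 0], [0, 0, 0]]' --xyz '[[-1.5, 0, 0], [-4, 0, -2], [-4, 0, -6], [-4, 2, -10], [-2, 7, -12], [0, 12, -12], [2, 17, -12], [4, 22, -12]]' --jaw '[0, 0, 0, 20, 60, 60, 60, 60]'

```text
time_s: 5.1
eef_pos: [0.5359, 0.1076, 0.2352]
eef_rot: [-0.0, -0.0, 1.0, -0.0]
wrist_force: [0.6, 0.5, 0.5]
opening: 0.602
grasp_force: 0.0
```

```bash
python3 - <<'E'
from h import *
o=ctrl.get_obs();print(o["eef_pos"],o["eef_rot"],o["q"],o["opening"],o["wrist_force"])
t=ctrl.camera("top");s=ctrl.camera("scene");np.save("pics/t1.npy",t)
C=np.zeros((600,800,3),np.uint8)
C[:400]=cv2.resize(t[170:220,215:315,::-1],(800,400),interpolation=cv2.INTER_CUBIC)
C[400:,:400]=cv2.resize(s[160:235,205:355,::-1],(400,200),interpolation=cv2.INTER_CUBIC)
C[400:,400:]=cv2.resize(t[170:240,85:225,::-1],(400,200),interpolation=cv2.INTER_CUBIC)
cv2.imwrite("pics/c2.png",C)
E
```

```text
[0.5359 0.1076 0.2352] [-0.0004 -0.0003  1.     -0.0002] [-0.0189  0.1036  1.6591 -0.0004  1.3797 -1.5901] 0.6016966339810953 [0.5919 0.4821 0.4737]
```

View pics/c2.png

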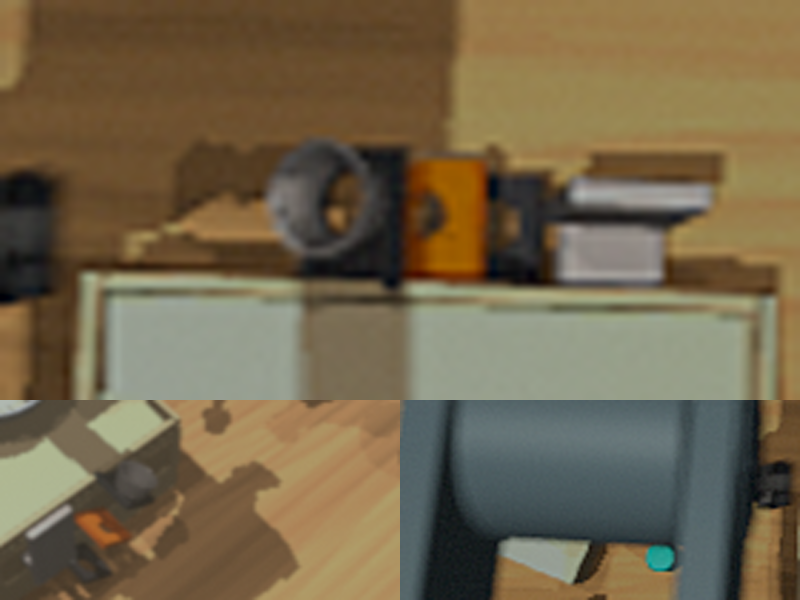

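Drawer is now shut: in the top view bush ring (255.3,195), catch hole (269,196.5) and eye (279,197.8) are in line.

```bash
python3 - <<'E'
from h import *
for n,u,z in(("mouth",(255.25,195),.1079),("catch",(269,196.5),.062),("eye",(279.1,197.75),.0293)): print(n,plane("top",u,z))
# tray front edge line
print(plane("top",(215+95/8,170+283/8),.102),plane("top",(215+775/8,170+299/8),.102))
E
```

```text
mouth [ 0.5647 -0.0273  0.1079]
catch [ 0.5662 -0.0616  0.062 ]
eye [ 0.5667 -0.0889  0.0293]
[0.5395 0.0361 0.102 ] [ 0.5413 -0.1577  0.102 ]
```

Emit:
send_rows --dr '[[0, 0, 0], [0, 0, 0], [0, 0, 0], [0, 0, 0], [0, 0, 0], [0, 0, 0], [0, 0, 0], [0, 0, 0]]' --xyz '[[0.3, 5, 0], [0.6, 10, 0], [0.9, 14.8, 0], [0.9, 14.8, 1], [0.9, 14.8, 4], [0.9, 14.8, 7], [0.9, 14.8, 8.7], [0.9, 14.8, 8.7]]' --jaw '[60, 60, 60, 60, 60, 60, 60, 60]'

```text
time_s: 6.2
eef_pos: [0.5274, 0.2531, 0.1466]
eef_rot: [-0.002, 0.0, 1.0, -0.001]
wrist_force: [-0.2, -0.2, 0.1]
opening: 0.601
grasp_force: 0.0
```

```bash
python3 - <<'E'
from h import *
o=ctrl.get_obs();print(o["eef_pos"],o["opening"],o["wrist_force"])
s=ctrl.camera("scene");t=ctrl.camera("top")
C=np.zeros((400,800,3),np.uint8)
C[:,:400]=cv2.resize(s[60:160,280:380,::-1],(400,400),interpolation=cv2.INTER_CUBIC)
C[:,400:]=cv2.resize(t[160:260,80:180,::-1],(400,400),interpolation=cv2.INTER_CUBIC)
cv2.imwrite("pics/c3.png",C)
E
```

```text
[0.5274 0.2531 0.1466] 0.6012714537581623 [-0.1587 -0.1894  0.1178]
```

View pics/c3.png

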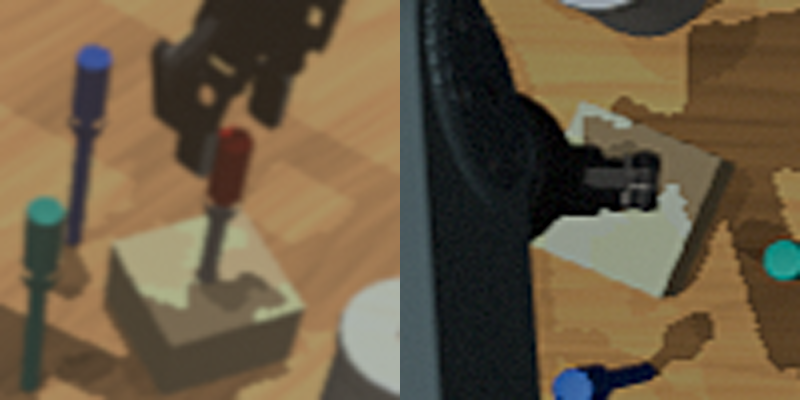

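```bash
python3 - <<'E'
from h import *
p=np.array([.5274,.2531,.1466])
for d in((0,0,0),(0,-.025,-.011),(0,.025,-.011),(0,0,.0184)): print((proj("scene",p+d)-[280,60])*4)
E
```

```text
[221.7827 165.1525]
[188.9688 199.6279]
[248.3167 158.3586]
[226.7004 141.7419]
```

Emit:
send_rows --dr '[[0, 0, 0], [0, 0, 0], [0, 0, 0], [0, 0, 0], [0, 0, 0], [0, 0, 0], [0, 0, 0], [0, 0, 0]]' --xyz '[[0, 0, 0], [0, 0, 0], [0, 0, 0], [0, 0, 0], [0, 0, 0], [0, 0, 0], [0, 0, 0], [0, 0, 0]]' --jaw '[0, 0, 0, 0, 0, 0, 0, 0]'

```text
time_s: 7.3
eef_pos: [0.5291, 0.2547, 0.1497]
eef_rot: [0.001, -0.001, 1.0, 0.0]
wrist_force: [-0.4, -0.7, 5.3]
opening: 0.193
grasp_force: 58.6
```

Emit:
send_rows --dr '[[0, 0, 0], [0, 0, 0], [0, 0, 0], [0, 0, 0], [1.5, 0, 0], [3, 0, 0], [4.5, 0, 0], [5.83, 0, 0]]' --xyz '[[0, 0, -2], [0, 0, -4.5], [0, 0, -7], [0, 0, -10], [0, 0, -12], [0, 0, -14], [0, 0, -15], [0, 0, -15]]' --jaw '[0, 0, 0, 0, 0, 0, 0, 0]'

```text
time_s: 8.3
eef_pos: [0.5285, 0.2554, 0.2996]
eef_rot: [0.002, -0.0, 0.953, -0.302]
wrist_force: [0.4, 0.4, -1.9]
opening: 0.19
grasp_force: 58.8
```

```bash
python3 - <<'E'
from h import *
o=ctrl.get_obs();print(o["eef_pos"],o["eef_rot"],o["q"],o["opening"],o["wrist_force"],o["torque"])
s=ctrl.camera("scene");t=ctrl.camera("top")
np.save("pics/s4.npy",s);np.save("pics/t4.npy",t)
print(proj("scene",o["eef_pos"]),proj("top",o["eef_pos"]))
C=np.zeros((600,800,3),np.uint8)
C[:,:400]=cv2.resize(s[20:170,270:370,::-1],(400,600),interpolation=cv2.INTER_CUBIC)
C[:,400:]=cv2.resize(t[130:280,100:200,::-1],(400,600),interpolation=cv2.INTER_CUBIC)
cv2.imwrite("pics/c4.png",C)
E
```

```text
[0.5285 0.2554 0.2996] [ 0.0015 -0.0004  0.9533 -0.302 ] [ 0.5312  0.4212  1.2612 -0.5327  1.7682 -1.0641] 0.19019703259499285 [ 0.3912  0.3857 -1.8926] [ 0.4218 -0.0448  0.0135]
[348.1604  46.0646] [ 98.2048 200.7961]
```

View pics/c4.png

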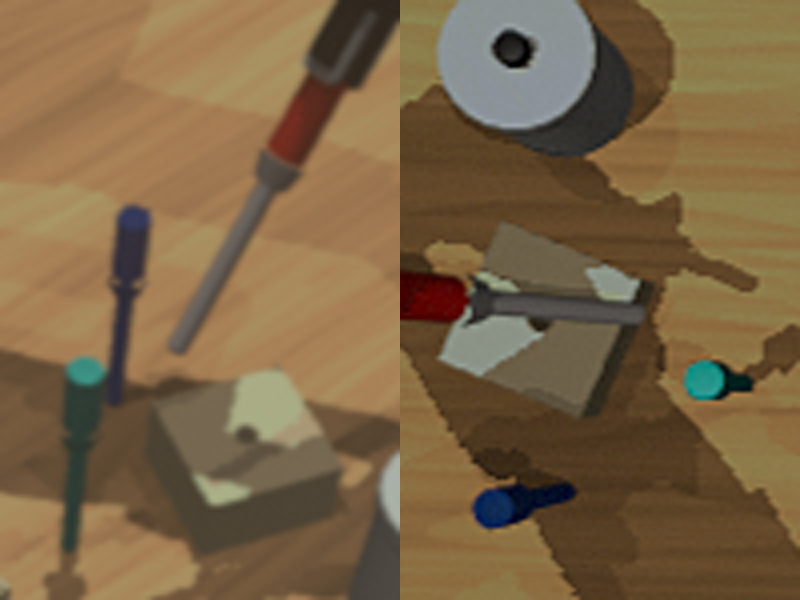

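Pin is out of the rest, held near its handle top; tip at scene (314.5,107), top (160.5,209). Triangulate to get the tip relative to the TCP.

```bash
python3 - <<'E'
from h import *
from scipy.spatial.transform import Rotation as R
tcp=np.array([.5285,.2554,.2996]);M=R.from_quat([.0015,-.0004,.9533,-.302],scalar_first=True).as_matrix()
for n,a,b in(("tip",(314.5,107),(160.5,209)),("collarbot",(270+273/4,20+187/4),(100+90/4,130+304/4)),("collartop",(270+280/4,20+160/4),(100+66/4,130+298/4))):
    p,e=tri(a,b);print(n,p,e,"tool",M.T@(p-tcp))
print(M)
E
```

```text
tip [0.5263 0.1734 0.1804] 0.010288108856192043 tool [0.0027 0.0015 0.1447]
collarbot [0.5266 0.2288 0.2595] 0.01183028623550996 tool [0.002  0.0013 0.0481]
collartop [0.5268 0.2337 0.2747] 0.007385155819185349 tool [ 0.0018 -0.0034  0.0329]
[[-1.      0.0001  0.0031]
 [-0.0017  0.8176 -0.5758]
 [-0.0026 -0.5758 -0.8176]]
```

```bash
python3 - <<'E'
from h import *
from scipy.spatial.transform import Rotation as R
tcp=np.array([.5285,.2554,.2996]);M=R.from_quat([.0015,-.0004,.9533,-.302],scalar_first=True).as_matrix()
s=np.load("pics/s4.npy");t=np.load("pics/t4.npy")
for n in("scene","top"):
    print(n,[(d,proj(n,tcp+M@[0,0,d/1000])) for d in(-15.5,0,19,29.7,44.2,144.7)])
for n,im in(("scene",s),("top",t)):
    for lo,hi in(((0,120,50),(6,255,255)),((170,120,50),(180,255,255))):
        m,B=blobs(im,lo,hi,30)
        for st,c in B:
            ys,xs=np.nonzero(m[st[1]:st[1]+st[3],st[0]:st[0]+st[2]])
            print(n,st,c,cv2.boxPoints(cv2.minAreaRect(np.stack([xs+st[0],ys+st[1]],1).astype(np.float32))).tolist())
C=np.zeros((480,800,3),np.uint8)
C[:,:400]=cv2.resize(s[10:70,325:375,::-1],(400,480),interpolation=cv2.INTER_CUBIC)
C[:,400:]=cv2.resize(t[180:230,75:125,::-1],(400,400),interpolation=cv2.INTER_CUBIC).repeat(1,0)[:400].copy() if 0 else np.pad(cv2.resize(t[180:230,75:125,::-1],(400,400),interpolation=cv2.INTER_CUBIC),((0,80),(0,0),(0,0)))
cv2.imwrite("pics/c5.png",C)
E
```

```text
scene [(-15.5, array([352.3355,  38.8393])), (0, array([348.1888,  46.055 ])), (19, array([343.2004,  54.7353])), (29.7, array([340.4359,  59.5458])), (44.2, array([336.74  ,  65.9771])), (144.7, array([312.6128, 107.961 ]))]
top [(-15.5, array([ 90.3882, 200.1106])), (0, array([ 98.1765, 200.7766])), (19, array([107.347 , 201.5609])), (29.7, array([112.3381, 201.9877])), (44.2, array([118.9124, 202.5499])), (144.7, array([159.2409, 205.9986]))]
scene [338  41  14  19 128] [344.125   50.6094] [[336.5550537109375, 56.68349838256836], [345.67431640625, 39.74772262573242], [352.412841796875, 43.376163482666016], [343.2935791015625, 60.31193923950195]]
top [ 96 197  22  14 180] [106.6944 204.2611] [[96.00001525878906, 208.99998474121094], [98.05406188964844, 196.67567443847656], [117.83784484863281, 199.9729766845703], [115.78379821777344, 212.2972869873047]]
```

View pics/c5.png

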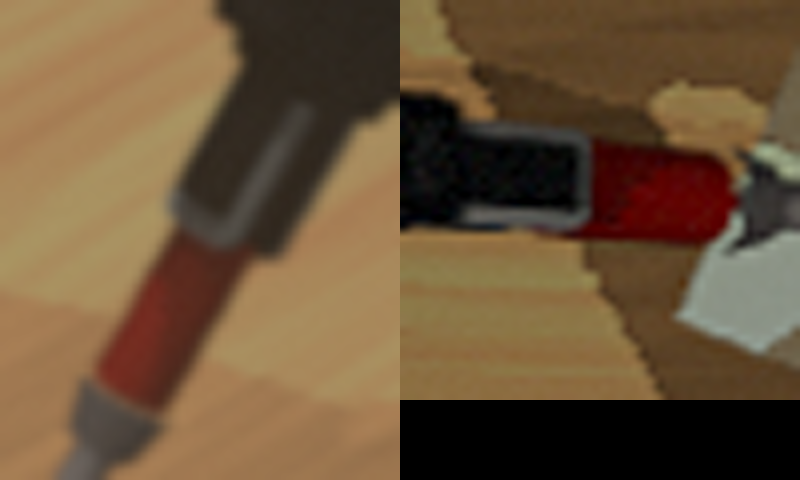

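Both views show the fingers hold only the top few millimetres of the handle: that is too little for feeling the tip about. I'll set the pin back in its rest and regrip lower.

Emit:
send_rows --dr '[[-1.5, 0, 0], [-3, 0, 0], [-4.5, 0, 0], [-5.83, 0, 0], [-5.83, 0, 0], [-5.83, 0, 0], [-5.83, 0, 0], [-5.83, 0, 0]]' --xyz '[[0, 0, 0], [0, 0, 0], [0, 0, 0], [0, 0, 0], [0, 1.7, 2.45], [0, 3.46, 4.9], [0, 4.6, 6.54], [0, 4.6, 6.54]]' --jaw '[0, 0, 0, 0, 0, 0, 0, 0]'

```text
time_s: 9.4
eef_pos: [0.5271, 0.2537, 0.2169]
eef_rot: [-0.001, 0.0, 1.0, 0.0]
wrist_force: [-0.8, -0.5, -1.3]
opening: 0.187
grasp_force: 58.8
```

```bash
python3 - <<'E'
from h import *
o=ctrl.get_obs();print(o["eef_pos"],o["eef_rot"],o["wrist_force"],o["opening"])
s=ctrl.camera("scene");t=ctrl.camera("top");np.save("pics/s6.npy",s);np.save("pics/t6.npy",t)
p=o["eef_pos"];print("tip pred",[(proj("scene",p-[0,0,d/1000])-[300,40])*5 for d in(-15.5,0,19,29.7,144.7)])
C=np.zeros((600,800,3),np.uint8)
C[:,:400]=cv2.resize(s[40:160,300:380,::-1],(400,600),interpolation=cv2.INTER_CUBIC)
C[:400,400:]=cv2.resize(t[165:245,90:170,::-1],(400,400),interpolation=cv2.INTER_CUBIC)
cv2.imwrite("pics/c6.png",C)
E
```

```text
[0.5271 0.2537 0.2169] [-0.0013  0.0003  1.      0.0003] [-0.7605 -0.5445 -1.3185] 0.1867712451895831
tip pred [array([208.0322, 160.6409]), array([202.187 , 188.4551]), array([195.2398, 221.5129]), array([191.4289, 239.6468]), array([154.5566, 415.1017])]
```

View pics/c6.png

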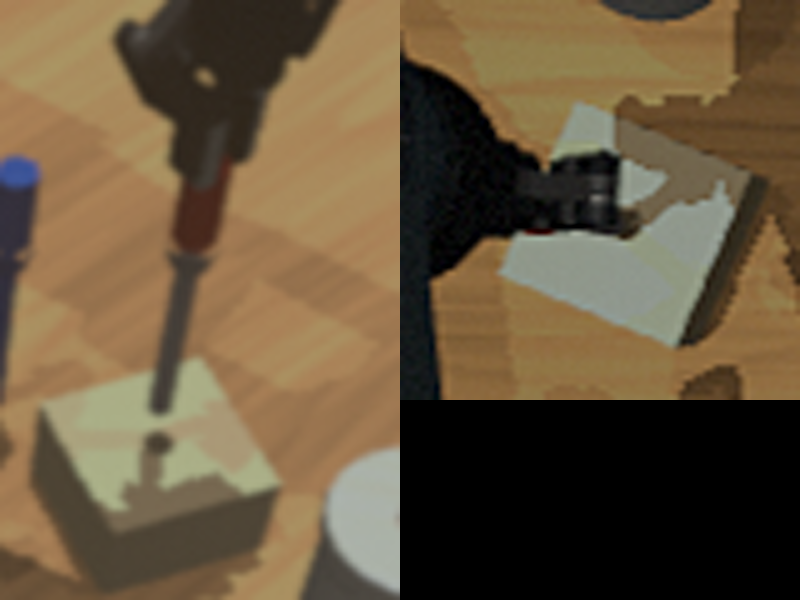

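Pin hangs vertically over its hole (tip at crop (158,412), hole (158,442)); fingertips hold only about 8 mm of the handle. Lower it back.

Emit:
send_rows --dr '[[0, 0, 0], [0, 0, 0], [0, 0, 0], [0, 0, 0], [0, 0, 0], [0, 0, 0], [0, 0, 0], [0, 0, 0]]' --xyz '[[0, 0, 0.8], [0, 0, 1.6], [0, 0, 2.4], [0, 0, 3.2], [0, 0, 4.2], [0, 0, 5.4], [0, 0, 6.5], [0, 0, 6.6]]' --jaw '[0, 0, 0, 0, 0, 0, 0, 0]'

```text
time_s: 10.5
eef_pos: [0.5274, 0.2544, 0.1509]
eef_rot: [-0.001, -0.0, 1.0, -0.0]
wrist_force: [-0.3, -0.4, -1.3]
opening: 0.191
grasp_force: 58.8
```

Open, go down 22 mm, close.

Emit:
send_rows --dr '[[0, 0, 0], [0, 0, 0], [0, 0, 0], [0, 0, 0], [0, 0, 0], [0, 0, 0], [0, 0, 0], [0, 0, 0]]' --xyz '[[0, 0, 0.1], [0, 0, 0.1], [0, 0, 0.1], [0, 0, 0.1], [0, 0, 0.8], [0, 0, 1.6], [0, 0, 2.3], [0, 0, 2.3]]' --jaw '[60, 60, 60, 60, 60, 60, 60, 60]'

```text
time_s: 11.5
eef_pos: [0.5274, 0.2544, 0.1281]
eef_rot: [-0.001, -0.0, 1.0, -0.0]
wrist_force: [-0.4, -0.2, -0.2]
opening: 0.603
grasp_force: 0.0
```

Emit:
send_rows --dr '[[0, 0, 0], [0, 0, 0], [0, 0, 0], [0, 0, 0], [0, 0, 0], [0, 0, 0], [0, 0, 0], [0, 0, 0]]' --xyz '[[0, 0, 0], [0, 0, 0], [0, 0, 0], [0, 0, 0], [0, 0, 0], [0, 0, 0], [0, 0, 0], [0, 0, 0]]' --jaw '[0, 0, 0, 0, 0, 0, 0, 0]'

```text
time_s: 12.5
eef_pos: [0.5285, 0.2548, 0.1297]
eef_rot: [0.0, -0.0, 1.0, 0.0]
wrist_force: [-0.1, 1.7, 5.3]
opening: 0.232
grasp_force: 59.0
```

Emit:
send_rows --dr '[[0, 0, 0], [0, 0, 0], [0, 0, 0], [0, 0, 0], [1.5, 0, 0], [3, 0, 0], [4.5, 0, 0], [5.83, 0, 0]]' --xyz '[[0, 0, -2], [0, 0, -4.5], [0, 0, -7], [0, 0, -10], [0, 0, -12], [0, 0, -14], [0, 0, -15], [0, 0, -15]]' --jaw '[0, 0, 0, 0, 0, 0, 0, 0]'

```text
time_s: 13.5
eef_pos: [0.5283, 0.2549, 0.2799]
eef_rot: [0.001, -0.0, 0.953, -0.303]
wrist_force: [0.7, -0.2, -1.6]
opening: 0.231
grasp_force: 59.2
```

Emit:
send_rows --dr '[[0, 0, 0], [0, 0, 0], [0, 0, 0], [0, 0, 0], [0, 0, 0], [0, 0, 0], [0, 0, 0], [0, 0, 0]]' --xyz '[[-0.9, -4.1, 2.9], [-1.8, -8.2, 5.8], [-2.7, -12.3, 8.7], [-3.6, -16.4, 11.6], [-3.6, -15, 13.6], [-3.6, -13.1, 16.2], [-3.6, -13.1, 16.2], [-3.6, -13.1, 16.2]]' --jaw '[0, 0, 0, 0, 0, 0, 0, 0]'

```text
time_s: 14.5
eef_pos: [0.5643, 0.055, 0.2218]
eef_rot: [0.0, -0.001, 0.954, -0.301]
wrist_force: [-0.8, 0.6, 0.9]
opening: 0.233
grasp_force: 59.3
```

```bash
python3 - <<'E'
from h import *
from scipy.spatial.transform import Rotation as R
o=ctrl.get_obs();p=o["eef_pos"];M=R.from_quat(o["eef_rot"],scalar_first=True).as_matrix();print(p,o["eef_rot"],o["wrist_force"],o["q"])
s=ctrl.camera("scene");t=ctrl.camera("top");np.save("pics/s7.npy",s);np.save("pics/t7.npy",t)
tip=p+M@[0,0,.1235];print("tip",tip)
print((proj("scene",tip)-[215,120])*4, (proj("top",tip)-[205,160])*4+[400,0])
C=np.zeros((400,800,3),np.uint8)
C[:,:400]=cv2.resize(s[120:220,215:315,::-1],(400,400),interpolation=cv2.INTER_CUBIC)
C[:,400:]=cv2.resize(t[160:260,205:305,::-1],(400,400),interpolation=cv2.INTER_CUBIC)
cv2.imwrite("pics/c7.png",C)
E
```

```text
[0.5643 0.055  0.2218] [ 0.     -0.0009  0.9537 -0.3008] [-0.8096  0.6178  0.9288] [ 0.2177  0.3214  1.5531 -0.6003  1.4431 -1.2223]
tip [ 0.5644 -0.0159  0.1206]
[171.358  245.4199] [581.4489 137.8906]
```

View pics/c7.png

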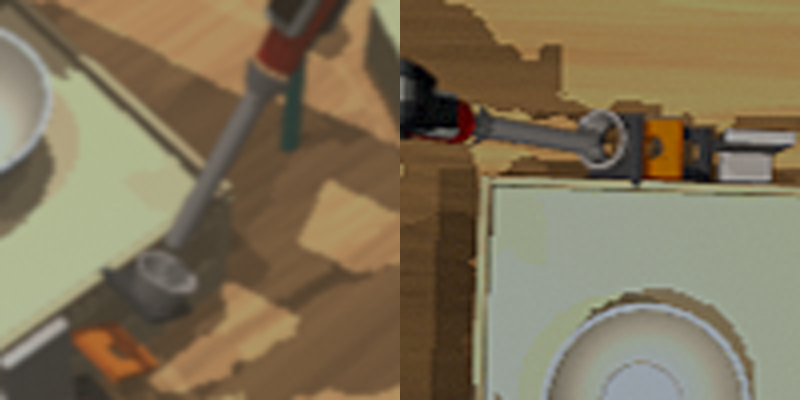

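```bash
python3 - <<'E'
from h import *
from scipy.spatial.transform import Rotation as R
p=np.array([.5643,.055,.2218]);M=R.from_quat([0,-.0009,.9537,-.3008],scalar_first=True).as_matrix()
for d in(8.5,23,60,90,123.5,140): 
    w=p+M@[0,0,d/1000];print(d,(proj("scene",w)-[215,120])*4,(proj("top",w)-[205,160])*4+[400,0])
t=np.load("pics/t7.npy").astype(int)
for c in range(222,262,4): # brightness column profile around pin
    print(c,t[182:206,c].sum(1)//3)
E
```

```text
8.5 [272.9637  63.2881] [453.7724 117.2787]
23 [259.4317  87.5194] [471.509  120.1573]
60 [225.8722 147.6131] [514.4815 127.1317]
90 [199.6407 194.585 ] [547.0998 132.4257]
123.5 [171.3298 245.2802] [581.3881 137.9907]
140 [157.7503 269.5966] [597.5083 140.607 ]
222 [ 79  81  85  76  59  41  24  23  24  31  35  41  82 119  79 102  81  74
  66  73  60  56  61  58]
226 [ 77  81  80  80  96  80  50  52  62  62  61  59  55 108 122 123 126 123
 119 120 114  84 139 142]
230 [ 78  81  81  80  78  70 128  78  74  88  92  90  71  82 117 123 124 121
 120 124 117  46 123 152]
234 [ 78  79  81  80  76 108 126 131  79  79  89  91  85  80 104 121 129 113
  78  72  74  37 119 155]
238 [ 79  80  81  80  80  78  70  55  96  72  82  90  91  78  84 106 119  65
  67  74  77  45 120 153]
242 [ 78  80  80  78  80  80  57  84 120  87  74  84  91  88  73  99 117 119
  62  50  59  48  98 154]
246 [126 102 128  86  78  77  66  94 117 121  77  74  86  93  85  68 111 120
  65  51  59  50  86 149]
250 [122 124 126 131  84  75  53 100 125  83  64  64  83  92  92  79  91 115
  88  57  53  52  64 146]
254 [122 124 124 123 123 130 105  90  96 107  95  70  63  59  65  91  91  72
  41 136  69  43  36 142]
258 [123 123 128 113  77  70 119 110  78  37  53  62  48  43  55  53  80 104
 117  57  44  47  33 138]
```

Pin axis lies ~2 mm off the ring centre (scene ring (166,271), top ring (603,141)) – within the flare; correct and enter.

Emit:
send_rows --dr '[[0, 0, 0], [0, 0, 0], [0, 0, 0], [0, 0, 0], [0, 0, 0], [0, 0, 0], [0, 0, 0], [0, 0, 0]]' --xyz '[[-0.2, -0.1, 0.3], [-0.2, -0.1, 1.2], [-0.2, -0.1, 2.1], [-0.2, -0.1, 2.9], [-0.2, -0.1, 3.7], [-0.2, -0.1, 4.5], [-0.2, -0.1, 5.3], [-0.2, -0.1, 5.9]]' --jaw '[0, 0, 0, 0, 0, 0, 0, 0]'

```text
time_s: 15.6
eef_pos: [0.5662, 0.0194, 0.1733]
eef_rot: [-0.0, -0.0, 0.954, -0.301]
wrist_force: [-0.0, 0.7, -0.9]
opening: 0.235
grasp_force: 59.3
```

```bash
cat > st.py <<'E'
from h import *
from scipy.spatial.transform import Rotation as R
o=ctrl.get_obs();p=o["eef_pos"];M=R.from_quat(o["eef_rot"],scalar_first=True).as_matrix()
tip=p+M@[0,0,.1235]
a=np.deg2rad(35);Z=np.array([0,np.sin(a),np.cos(a)]);X=np.array([0,-np.cos(a),np.sin(a)])
O=np.array([.566,-.060,.060]);d=tip-O
print("t",o["time_s"],"tip bx,by,s mm",1e3*np.array([d@X,d[0],d@Z]),"F tool",M.T@o["wrist_force"],"T tool",M.T@o["torque"],"open",o["opening"],"ang",np.rad2deg(np.arccos(-M[:,2]@Z)),M[:,2])
E
python3 st.py
```

```text
t 15.6 tip bx,by,s mm [-0.1084  0.2563 14.8892] F tool [0.009  1.0607 0.347 ] T tool [-0.3835 -0.0233 -0.0177] open 0.23486619490522379 ang 0.020061397941269116 [ 0.0002 -0.5733 -0.8193]
```

Emit:
send_rows --dr '[[0, 0, 0], [0, 0, 0], [0, 0, 0], [0, 0, 0], [0, 0, 0], [0, 0, 0], [0, 0, 0], [0, 0, 0]]' --xyz '[[0, 0, 0.3], [0, 0, 0.6], [0, 0, 0.9], [0, 0, 1.1], [0, 0, 1.2], [0, 0, 1.3], [0, 0, 1.4], [0, 0, 1.5]]' --jaw '[0, 0, 0, 0, 0, 0, 0, 0]'

```text
time_s: 16.6
eef_pos: [0.5665, 0.0111, 0.1616]
eef_rot: [0.0, -0.0, 0.954, -0.301]
wrist_force: [0.9, -0.0, -0.3]
opening: 0.234
grasp_force: 59.3
```

```bash
python3 st.py
```

```text
t 16.6 tip bx,by,s mm [-0.0282  0.5645  0.4689] F tool [-0.9068  0.155   0.2794] T tool [-0.2911 -0.2553  0.0377] open 0.23369109423569068 ang 0.04694247583006725 [ 0.0008 -0.5733 -0.8193]
```

Emit:
send_rows --dr '[[0, 0, 0], [0, 0, 0], [0, 0, 0], [0, 0, 0], [0, 0, 0], [0, 0, 0], [0, 0, 0], [0, 0, 0]]' --xyz '[[0, 0, 0.1], [0, 0, 0.2], [0, 0, 0.3], [0, 0, 0.4], [0, 0, 0.5], [0, 0, 0.6], [0, 0, 0.7], [0, 0, 0.8]]' --jaw '[0, 0, 0, 0, 0, 0, 0, 0]'

```text
time_s: 17.6
eef_pos: [0.5664, 0.0065, 0.1549]
eef_rot: [0.0, -0.0, 0.954, -0.301]
wrist_force: [1.1, -0.3, -0.5]
opening: 0.23
grasp_force: 59.3
```

```bash
python3 st.py
```

```text
t 17.6 tip bx,by,s mm [-0.0998  0.444  -7.5685] F tool [-1.086   0.0361  0.5453] T tool [-0.2989 -0.2145  0.03  ] open 0.2303810306339098 ang 0.035568345390015764 [ 0.0005 -0.5733 -0.8193]
```

Emit:
send_rows --dr '[[0, 0, 0], [0, 0, 0], [0, 0, 0], [0, 0, 0], [0, 0, 0], [0, 0, 0], [0, 0, 0], [0, 0, 0]]' --xyz '[[0, 0, 0.5], [0, 0, 1], [0, 0, 1.5], [0, 0, 2], [0, 0, 2.5], [0, 0, 2.9], [0, 0, 3.2], [0, 0, 3.5]]' --jaw '[0, 0, 0, 0, 0, 0, 0, 0]'

```text
time_s: 18.6
eef_pos: [0.5664, -0.0136, 0.1262]
eef_rot: [0.0, -0.0, 0.954, -0.301]
wrist_force: [0.3, -0.9, -0.8]
opening: 0.231
grasp_force: 59.3
```

```bash
python3 st.py
```

```text
t 18.6 tip bx,by,s mm [ -0.0765   0.4879 -42.648 ] F tool [-0.3192 -0.3328  1.165 ] T tool [-0.3065 -0.2062  0.0236] open 0.23104323420823963 ang 0.03868424759207781 [ 0.0006 -0.5733 -0.8194]
```

Emit:
send_rows --dr '[[0, 0, 0], [0, 0, 0], [0, 0, 0], [0, 0, 0], [0, 0, 0], [0, 0, 0], [0, 0, 0], [0, 0, 0]]' --xyz '[[0, 0, 0.2], [0, 0, 0.4], [0, 0, 0.6], [0, 0, 0.8], [0, 0, 1], [0, 0, 1.2], [0, 0, 1.35], [0, 0, 1.4]]' --jaw '[0, 0, 0, 0, 0, 0, 0, 0]'

```text
time_s: 19.6
eef_pos: [0.5677, -0.0197, 0.1153]
eef_rot: [0.002, -0.001, 0.954, -0.299]
wrist_force: [2.0, 10.0, 3.6]
opening: 0.233
grasp_force: 60.4
```

```bash
python3 st.py
```

```text
t 19.6 tip bx,by,s mm [ -1.669    2.1993 -55.0869] F tool [-1.9941  6.1932 -8.6645] T tool [-1.4644 -0.3686 -0.0073] open 0.23267012334694573 ang 0.2932247907312632 [ 0.0041 -0.571  -0.8209]
```

Contact about 4.5 mm before home with a side force along tool +y: yield that way and ease on.

Emit:
send_rows --dr '[[0, 0, 0], [0, 0, 0], [0, 0, 0], [0, 0, 0], [0, 0, 0], [0, 0, 0], [0, 0, 0], [0, 0, 0]]' --xyz '[[0, 0.05, 0], [-0.02, 0.1, 0], [-0.04, 0.15, 0], [-0.05, 0.2, 0], [-0.05, 0.2, 0.1], [-0.05, 0.2, 0.2], [-0.05, 0.2, 0.3], [-0.05, 0.2, 0.3]]' --jaw '[0, 0, 0, 0, 0, 0, 0, 0]'

```text
time_s: 20.6
eef_pos: [0.5682, -0.0203, 0.1133]
eef_rot: [0.002, -0.0, 0.954, -0.3]
wrist_force: [0.1, 11.6, 12.8]
opening: 0.231
grasp_force: 61.6
```

```bash
python3 st.py
```

```text
t 20.6 tip bx,by,s mm [ -2.111    2.6721 -57.0707] F tool [ -0.1919   2.1764 -17.1018] T tool [-0.7158  0.0531  0.0149] open 0.23081842336408928 ang 0.2280304701545974 [ 0.0038 -0.5726 -0.8198]
```

Emit:
send_rows --dr '[[0, 0, 0], [0, 0, 0], [0, 0, 0], [0, 0, 0], [0, 0, 0], [0, 0, 0], [0, 0, 0], [0, 0, 0]]' --xyz '[[0, 0.05, 0.1], [0, 0.1, 0.2], [0.05, 0.1, 0.2], [0.05, 0.05, 0.3], [-0.05, 0.05, 0.3], [-0.05, 0.05, 0.3], [0, 0.05, 0.3], [0, 0.05, 0.3]]' --jaw '[0, 0, 0, 0, 0, 0, 0, 0]'

```text
time_s: 21.6
eef_pos: [0.5687, -0.0204, 0.113]
eef_rot: [0.003, 0.0, 0.954, -0.3]
wrist_force: [-7.1, 21.1, 27.2]
opening: 0.232
grasp_force: 63.3
```

```bash
python3 st.py
```

```text
t 21.6 tip bx,by,s mm [ -2.1413   3.3957 -57.3958] F tool [  6.9366   1.7574 -34.4036] T tool [-0.4759  1.2024 -0.0283] open 0.23202219002273222 ang 0.31879794269130934 [ 0.0055 -0.5728 -0.8197]
```

Emit:
send_rows --dr '[[0, 0, 0], [0, 0, 0], [0, 0, 0], [0, 0, 0], [0, 0, 0], [0, 0, 0], [0, 0, 0], [0, 0, 0]]' --xyz '[[0.02, 0, 0], [0.05, 0, 0], [0.1, 0, 0], [0.15, 0, 0], [0.15, 0, -0.1], [0.15, 0, -0.3], [0.15, 0, -0.3], [0.15, 0, -0.3]]' --jaw '[0, 0, 0, 0, 0, 0, 0, 0]'

```text
time_s: 22.6
eef_pos: [0.5679, -0.0203, 0.1132]
eef_rot: [0.003, -0.0, 0.954, -0.3]
wrist_force: [3.2, 8.8, 9.4]
opening: 0.236
grasp_force: 60.6
```

```bash
python3 st.py; python3 - <<'E'
from h import *
s=ctrl.camera("scene");t=ctrl.camera("top")
np.save("pics/s8.npy",s);np.save("pics/t8.npy",t)
C=np.zeros((480,800,3),np.uint8)
C[:,:400]=cv2.resize(s[145:205,235:285,::-1],(400,480),interpolation=cv2.INTER_CUBIC)
C[:,400:]=cv2.resize(t[170:230,235:285,::-1],(400,480),interpolation=cv2.INTER_CUBIC)
cv2.imwrite("pics/c8.png",C)
E
```

```text
t 22.6 tip bx,by,s mm [ -2.1175   2.6424 -57.1402] F tool [ -3.2284   1.8774 -12.7235] T tool [-0.5805 -0.7367 -0.063 ] open 0.23632240965119747 ang 0.3548129283174096 [ 0.0061 -0.5728 -0.8196]
```

View pics/c8.png

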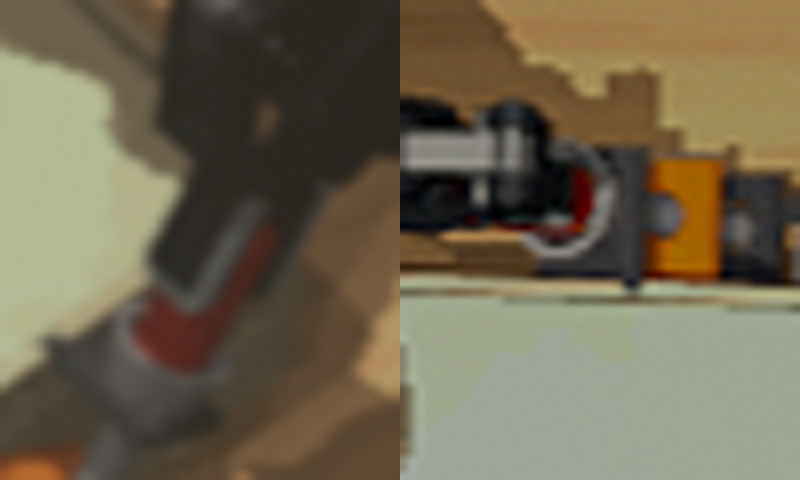

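The collar is inside the flared bush with the handle end at the ring, the shaft shows through the catch hole (665,215) and the eye (740,225), and the stop is hard. Relax the side load and release.

Emit:
send_rows --dr '[[0, 0, 0], [0, 0, 0], [0, 0, 0], [0, 0, 0], [0, 0, 0], [0, 0, 0], [0, 0, 0], [0, 0, 0]]' --xyz '[[-0.03, 0, 0], [-0.05, 0.03, 0], [-0.05, 0.03, 0], [-0.05, 0.03, 0], [-0.05, 0.03, 0], [-0.05, 0.03, 0], [-0.05, 0.03, 0], [-0.05, 0.03, 0]]' --jaw '[0, 0, 0, 30, 35, 40, 45, 45]'

```text
time_s: 23.7
eef_pos: [0.5657, -0.0211, 0.1106]
eef_rot: [-0.0, -0.0, 0.954, -0.301]
wrist_force: [-0.2, -0.6, -0.1]
opening: 0.448
grasp_force: 0.0
```

Emit:
send_rows --dr '[[0, 0, 0], [0, 0, 0], [0, 0, 0], [0, 0, 0], [0, 0, 0], [0, 0, 0], [0, 0, 0], [0, 0, 0]]' --xyz '[[0, 0, -1], [0, 0, -2], [0, 0, -3.5], [0, 0, -5], [0, 0, -6.5], [0, 0, -8], [0, 0, -8], [0, 0, -8]]' --jaw '[50, 50, 50, 50, 50, 50, 0, 0]'

```text
time_s: 24.7
eef_pos: [0.5656, 0.0249, 0.176]
eef_rot: [-0.0, -0.001, 0.954, -0.301]
wrist_force: [-0.1, -0.6, -0.4]
opening: 0.086
grasp_force: 0.0
```

```bash
python3 st.py; python3 - <<'E'
from h import *
s=ctrl.camera("scene");t=ctrl.camera("top");np.save("pics/s9.npy",s);np.save("pics/t9.npy",t)
for n,im in(("scene",s),("top",t)):
    m,B=blobs(im,(0,120,50),(6,255,255),20)
    for st,c in B: print(n,st,c)
O=np.array([.568,-.058,.060]);Z=np.array([0,.5736,.8192])
for d in(.0555,.078,.1005): print(proj("scene",O+d*Z),proj("top",O+d*Z))
E
```

```text
t 24.7 tip bx,by,s mm [-3.0074 -0.3814 20.1912] F tool [ 0.1318 -0.2625  0.6758] T tool [-0.2639  0.0243 -0.0083] open 0.08565257047861378 ang 0.015354842645166433 [ 0.0001 -0.5734 -0.8193]
scene [252 170  18  21 192] [260.1615 179.9167]
top [241 188  18  12 151] [249.5166 193.5166]
[255.2693 189.1421] [254.7719 193.6362]
[259.9282 180.8466] [249.2676 192.7042]
[264.6996 172.3509] [243.5289 191.7324]
```

Red handle centroid matches the home prediction within about 1 px in both views. As a seating check, press the handle end gently with shut fingers.

Emit:
send_rows --dr '[[0, 0, 0], [0, 0, 0], [0, 0, 0], [0, 0, 0], [0, 0, 0], [0, 0, 0], [0, 0, 0], [0, 0, 0]]' --xyz '[[-0.25, -0.1, 0], [-0.25, -0.1, 0.5], [-0.25, -0.1, 1], [-0.25, -0.1, 1.4], [-0.25, -0.1, 1.7], [-0.25, -0.1, 2], [-0.25, -0.1, 2.3], [-0.25, -0.1, 2.5]]' --jaw '[0, 0, 0, 0, 0, 0, 0, 0]'

```text
time_s: 25.8
eef_pos: [0.5683, 0.0097, 0.1563]
eef_rot: [0.0, -0.0, 0.954, -0.301]
wrist_force: [0.0, -0.3, 0.7]
opening: -0.003
grasp_force: 0.0
```

Emit:
send_rows --dr '[[0, 0, 0], [0, 0, 0], [0, 0, 0], [0, 0, 0], [0, 0, 0], [0, 0, 0], [0, 0, 0], [0, 0, 0]]' --xyz '[[0, 0, 0.05], [0, 0, 0.1], [0, 0, 0.15], [0, 0, 0.2], [0, 0, 0.25], [0, 0, 0.3], [0, 0, 0.35], [0, 0, 0.4]]' --jaw '[0, 0, 0, 0, 0, 0, 0, 0]'

```text
time_s: 26.8
eef_pos: [0.5684, 0.0075, 0.1531]
eef_rot: [0.0, -0.0, 0.954, -0.301]
wrist_force: [0.9, 0.3, -0.2]
opening: -0.003
grasp_force: 0.0
```

```bash
python3 st.py
```

```text
t 26.8 tip bx,by,s mm [-1.9215  2.4317 -8.5215] F tool [-0.8609  0.3566 -0.0204] T tool [-0.2843 -0.0352  0.0009] open -0.0027618822287653875 ang 0.03540889536593653 [ 0.0005 -0.5733 -0.8194]
```

Emit:
send_rows --dr '[[0, 0, 0], [0, 0, 0], [0, 0, 0], [0, 0, 0], [0, 0, 0], [0, 0, 0], [0, 0, 0], [0, 0, 0]]' --xyz '[[0, 0, 0.1], [0, 0, 0.2], [0, 0, 0.3], [0, 0, 0.4], [0, 0, 0.5], [0, 0, 0.6], [0, 0, 0.7], [0, 0, 0.8]]' --jaw '[0, 0, 0, 0, 0, 0, 0, 0]'

```text
time_s: 27.8
eef_pos: [0.5684, 0.0028, 0.1465]
eef_rot: [0.0, -0.0, 0.954, -0.301]
wrist_force: [-0.5, -0.5, 0.1]
opening: -0.001
grasp_force: 0.0
```

```bash
python3 st.py
```

```text
t 27.8 tip bx,by,s mm [ -1.9168   2.4058 -16.6074] F tool [ 0.5082 -0.4706  0.2126] T tool [-0.2159  0.0277 -0.0113] open -0.0012987494947028343 ang 0.032981397480814405 [ 0.0004 -0.5733 -0.8194]
```

Emit:
send_rows --dr '[[0, 0, 0], [0, 0, 0], [0, 0, 0], [0, 0, 0], [0, 0, 0], [0, 0, 0], [0, 0, 0], [0, 0, 0]]' --xyz '[[0, 0, 0.1], [0, 0, 0.2], [0, 0, 0.3], [0, 0, 0.4], [0, 0, 0.5], [0, 0, 0.6], [0, 0, 0.7], [0, 0, 0.8]]' --jaw '[0, 0, 0, 0, 0, 0, 0, 0]'

```text
time_s: 28.8
eef_pos: [0.5684, -0.0017, 0.14]
eef_rot: [0.0, -0.0, 0.954, -0.301]
wrist_force: [0.9, -1.4, 0.5]
opening: -0.002
grasp_force: 0.0
```

```bash
python3 st.py
```

```text
t 28.8 tip bx,by,s mm [ -1.9047   2.455  -24.5586] F tool [-0.8514 -1.4147  0.3579] T tool [-0.2813 -0.0306  0.0026] open -0.002304971843480462 ang 0.0368393443459331 [ 0.0006 -0.5733 -0.8193]
```

Emit:
send_rows --dr '[[0, 0, 0], [0, 0, 0], [0, 0, 0], [0, 0, 0], [0, 0, 0], [0, 0, 0], [0, 0, 0], [0, 0, 0]]' --xyz '[[0, 0, 0.1], [0, 0, 0.2], [0, 0, 0.3], [0, 0, 0.4], [0, 0, 0.5], [0, 0, 0.6], [0, 0, 0.7], [0, 0, 0.8]]' --jaw '[0, 0, 0, 0, 0, 0, 0, 0]'

```text
time_s: 29.8
eef_pos: [0.5684, -0.0063, 0.1334]
eef_rot: [0.0, -0.0, 0.954, -0.301]
wrist_force: [0.3, 0.4, 0.0]
opening: 0.004
grasp_force: 0.0
```

```bash
python3 st.py;  python3 - <<'E'
from h import *
s=ctrl.camera("scene");t=ctrl.camera("top");np.save("pics/s10.npy",s);np.save("pics/t10.npy",t)
for n,im in(("scene",s),("top",t)):
    m,B=blobs(im,(0,120,50),(6,255,255),10)
    for st,c in B: print(n,st,c)
E
```

```text
t 29.8 tip bx,by,s mm [ -1.9101   2.4453 -32.5693] F tool [-0.2588  0.3505 -0.2488] T tool [-0.2418  0.0059 -0.007 ] open 0.004291178676394257 ang 0.035905335593148055 [ 0.0005 -0.5733 -0.8194]
scene [252 170  17  21 175] [259.52 180.88]
top [245 189  14  11 106] [251.9151 193.9434]
```

Emit:
send_rows --dr '[[0, 0, 0], [0, 0, 0], [0, 0, 0], [0, 0, 0], [0, 0, 0], [0, 0, 0], [0, 0, 0], [0, 0, 0]]' --xyz '[[0, 0, 0.1], [0, 0, 0.2], [0, 0, 0.3], [0, 0, 0.4], [0, 0, 0.5], [0, 0, 0.6], [0, 0, 0.7], [0, 0, 0.8]]' --jaw '[0, 0, 0, 0, 0, 0, 0, 0]'

```text
time_s: 30.9
eef_pos: [0.5699, -0.0079, 0.1313]
eef_rot: [0.003, 0.0, 0.954, -0.3]
wrist_force: [-10.9, 23.8, 29.7]
opening: -0.0
grasp_force: 18.8
```

```bash
python3 st.py
```

```text
t 30.9 tip bx,by,s mm [ -2.0572   4.4872 -35.2251] F tool [ 10.7162   2.528  -38.0071] T tool [-0.6021  2.0711  0.0129] open -0.0001020841751231172 ang 0.30932600634404733 [ 0.0051 -0.572  -0.8202]
```

Firm stop under a 38 N axial push: the pin is seated. Retreat.

Emit:
send_rows --dr '[[0, 0, 0], [0, 0, 0], [0, 0, 0], [0, 0, 0], [0, 0, 0], [0, 0, 0], [0, 0, 0], [0, 0, 0]]' --xyz '[[0, 0, -0.3], [0, 0, -0.8], [0, 0, -2], [0, 0, -4], [0, 0, -7], [0, 0, -10], [0, 0, -12], [0, 0, -12]]' --jaw '[0, 0, 0, 0, 0, 0, 0, 0]'

```text
time_s: 31.9
eef_pos: [0.5693, 0.059, 0.227]
eef_rot: [0.002, -0.001, 0.954, -0.3]
wrist_force: [0.3, 0.3, -1.5]
opening: -0.003
grasp_force: 0.0
```

```bash
python3 st.py;  python3 - <<'E'
from h import *
s=ctrl.camera("scene");t=ctrl.camera("top");s0=np.load("pics/s9.npy");t0=np.load("pics/t9.npy")
for n,im in(("scene",s),("top",t)):
    m,B=blobs(im,(0,120,50),(6,255,255),10)
    for st,c in B: print(n,st,c)
a=np.load("pics/t1.npy").astype(int);d=np.abs(t.astype(int)-a).sum(2)
print("drawer tab/front diff",d[188:206,284:310].mean(), "catch diff",d[188:206,276:284].mean())
E
```

```text
t 31.9 tip bx,by,s mm [-1.7947  3.7733 81.5175] F tool [-0.2514  1.1361  1.0513] T tool [-0.2495  0.0082  0.0284] open -0.0031272799790935052 ang 0.22931102571447276 [ 0.0039 -0.5728 -0.8197]
scene [252 170  18  21 187] [260.2193 179.9626]
top [241 189  18  11 148] [249.6014 193.5203]
drawer tab/front diff 3.841880341880342 catch diff 21.444444444444443
```

```bash
python3 -c "
from bench import ctrl
print(ctrl.hand_in())"
```

```text
the job is handed in; nothing more can be done
None
```

The job is handed in: the drawer is shut and the red-handled pin is through bush, catch plate and eye, seated hard in the bush (unmoved by a 38 N push) and released, with the bowl, canister and scoop not touched; the hand-in call gave no verdict.

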